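# Clear the turning board and hold its spring clip open at the axle groove

## Robot

A 6-joint arm with a two-finger parallel gripper is mounted at the origin on the work surface. World frame = base frame: x ahead of the robot, y to its left, z up, the work surface at z = 0. Lengths are in m, angles in rad, forces in N, time in s.
With the tool pointing down it reaches from about 0.25 to 0.725 m from the base axis. Payload 4 kg.
Tool frame: the origin (TCP) lies midway between the tips of the shut fingers; the grasp point (between the pads) lies 19 mm behind it; z points along the fingers, y is the line along which they close (so a half turn about z gives the same grasp; the last joint's range is limited). The gripper opens to 85 mm and grips with 20 to 120 N. Pads are 22 mm wide; open, the fingers measure 114 mm over their backs; the gripper's body (76 mm by 85 mm) begins 54 mm behind the grasp point. The pads swing forward as they close: fully open they stand 13 mm farther back than shut.
Start: joints at [1.148, 0.241, 0.005, 1.335, 0, 1.571], TCP at [0.205, 0.456, 0.231] pointing down, gripper open.
Joint ranges: [-2.72, 2.72], [-1.05, 1.87], [-1.09, 1.28], [-1.99, 2.15], [-1.42, 1.44], [-3.14, 3.14]. Speed limits (rad/s): [2.79, 2.79, 3.14, 3.14, 3.14, 3.14].

## Interface

Orientations are given as a unit quaternion [x, y, z, w].
In Python, from workcell import bot gives the robot as it stands. The module is installed in compiled form; this text tells all that it offers.
- The arm moves only by the tool jog_arm, never from a script. Its argument "deltas" is a list of rows, each an object with "fingers": the opening, from 0 (shut) to 1 (fully open); "delta_pos": the shift along the tool's x, y, z normalised to -1 to 1, where 1 is 300 mm, a list of three; "yaw": the turn about the tool's z normalised to -1 to 1, where 1 is pi/4 rad. A call has 1 to 12 rows; each row is the pose to reach, as a shift and turn from the pose commanded when the call began, along the tool's axes at that moment; what a row does not reach only later rows make up. A row lasts 1/10 s, in which the tool goes at most 50 mm and 8.59 degrees, less where a joint would pass 70% of its speed; a pose out of reach is approached as far as the arm can. A call with a number of a shift or a turn outside -1 to 1 is refused whole. A call with a gripper value outside its range is refused whole. The fingers move at their own pace and stop on an object; the grip force is fixed at half the most. Time passes only in rows, so rows that repeat a pose let the fingers close. It gives the time, the measured TCP pose, the force, the opening and the grip force at its end, in the units of the state.
- bot.get_obs(): the state, without advancing time (a new reading comes with each control period).
- bot.camera(name): name is "scene" or "top"; returns a dict with "image" (400x640x3 uint8, red, green, blue), "range_z" (400x640 float32, m along the optical axis (not along the pixel's ray), 0 where there is no reading), "fx", "fy", "cx", "cy" (pixels), "distortion" ([k1, k2, p1, p2, k3] as OpenCV has them; the pictures are not rectified), "rvec" (rotation vector, rad) and "tvec" (3), from world to camera coordinates, as OpenCV has them. Camera axes: x right, y down, z forward; pixel columns grow to the right and rows downward; lengths in m; the calibration is good to about 2 mm. A picture is of the moment at which its call begins.
- bot.job_done(): hands the job in; it is judged then, once.
The state is a dict: "clock": time; "joint_pos": joint angles; "joint_vel": joint speeds; "tau": joint torques, N m; "eef_pos": TCP position; "tool_rot": TCP orientation; "ft_force": force on the tool from outside, world axes, zero at the start; "ft_torque": the same for the moment, N m; "grip_width": finger opening in m; "grasp_force": force on a finger pad.
Only numpy, scipy, OpenCV 4.12 (cv2) and the standard library are available. Lean on these libraries where they do the work, as an engineer would, in place of code of your own. Each camera call takes 0.05 s, during which the arm holds its last target. There are 200 camera calls.

## Task

Clear the round serving board: stand the red-capped and the green-capped jar, upright and in either order, on the two empty blue marks of the low shelf, so that they make one neat row with the white-capped jar already there. Then pinch the blue levers of the spring clip fully together so that its ring spreads, lower the spread ring from above over the top of the board's axle to the dark groove, level and centred so that it touches neither axle nor board, and finish while still holding it there, squeezed open, with nothing put down or let go. Leave the white-capped jar, the carafe and the wine glasses where they are.

Things in the scene. Friction and masses are not known exactly. Their poses are not given: they have to be found in the camera images.
- board: Round wooden serving board, fixed, 230 mm across, upper face 35 mm above the table; origin on the table at its centre, z up. A fixed upright steel axle, 30 mm in diameter, rises from its centre to 110 mm above the table, then tapers to 22 mm at 116 mm.
- axle_groove (a point): On the axle's line at mid height of its dark groove, 75 mm above the table. The groove is 24 mm in diameter and runs from 67 to 83 mm above the table.
- axle_top (a point): Centre of the axle's upper end, 116 mm above the table.
- clip: Spring clip, 120 g, lying flat on the table, like a clothes peg: steel C-ring in front, an upright dark pin 32 mm behind the ring's centre, two blue upright lever plates behind. Origin: underside, at the centre of the spread ring. Own x axis: from levers through the pin to the ring's open front; z up. Two mirror halves, geared together, turn about the pin.
- clip_ring (a point): Centre of the spread ring at its mid height, 4 mm above the clip's underside. Fully spread, the ring is 38 mm inside, 50 mm outside, 8 mm high, with a 19 mm gap in front (too narrow for the axle). At rest it passes only about 26 mm.
- clip_grip (a point): Where to pinch: on the clip's mid line, 82 mm behind the ring's centre, 22 mm above the underside. Plates: 30 mm high from the underside, 46 mm long (58 to 104 mm behind the ring's centre). At rest they splay, about 45 mm over their outer faces here; fully squeezed they are parallel, 26 mm over their outer faces, and the clip has crept 2 to 3 mm forward (+x) between the pads.
- clip_spread (a joint): How far the clip is squeezed, per half: 0 rad at rest, 0.18 rad at its stop (ring fully spread); about 0.06 just lets the axle pass. The spring resists with 2.5 N at first, 6 N at the stop. A grip of 20 to 30 N holds it at the stop, both plates flat on the finger pads.
- shelf: Low wooden riser shelf, 110 x 250 mm, fixed, upper face 50 mm above the table; origin on the table under its centre, long side along its own y axis. Three round blue marks, 60 mm across and 80 mm apart, lie in a line along y on it. It is open above and all round.
- mark0 (a point): Centre of the blue mark under the white-capped jar, on the shelf's face (z 50 mm).
- mark1 (a point): Centre of the middle blue mark, empty at the start.
- mark2 (a point): Centre of the last blue mark, empty at the start.
- jar_a: Jar with red cap, amber glass, 48 mm in diameter, 65 mm high, 100 to 200 g, standing on the serving board at the start; origin at the centre of its underside.
- jar_b: Jar with green cap, otherwise as the red-capped one, on the other side of the axle.
- jar_c: Jar with white cap, same size, already on mark0 of the shelf; stays there.
- carafe: Clear glass carafe, 100 mm across, 220 mm high, loose at the back; not to be moved. Origin under its centre.
- glass_l: Stemless wine glass, 82 mm across, 100 mm high, loose at the back; not to be moved.
- glass_r: Second stemless wine glass, same size, loose at the back; not to be moved.

How it is judged:
By the outcome, as a careful person would: the job done as asked, in the order asked, and still so for the second after the job is handed in, while the arm keeps its last pose, push and grip.
It also fails if it takes over 72 s, if anything falls off the work surface, if the arm or the gripper's body presses on something with over 40 N, if the wrist force passes 120 N, or if a joint passes its speed limit or range.

## Working session

There is one attempt and no reset: what is moved stays moved. The work goes in short steps, Python scripts to look and compute and a tool call to move; the robot and the scene stay as the last step left them, time stands still between calls to the robot, and variables do not carry over. Pictures are saved under pics/ and viewed, at most 10 in all, crops included, and the job is handed in when it is done.

Besides the shell and the picture viewer there is one more tool, called after "Call:" as name([rows], argument=value, ...), one row to a line, values as JSON. jog_arm: Moves the arm, as the interface text tells. Scaled input: -1 to 1 covers 300 mm each way for a shift and pi/4 rad each way for a turn. Its arguments: {"type":"object","properties":{"deltas":{"type":"array","items":{"type":"object","properties":{"fingers":{"type":"number"},"delta_pos":{"type":"array","items":{"type":"number"}},"yaw":{"type":"number"}}}}},"required":["deltas"]}

```bash
mkdir -p pics
cat > h.py <<'E'
import numpy as np, cv2
from workcell import bot
def shot(name,f):
    c=bot.camera(name); np.savez(f'{f}.npz',**c); cv2.imwrite(f'pics/{f}.png',c['image'][:,:,::-1]); return c
def load(f): return dict(np.load(f'{f}.npz'))
def K(c): return np.array([[c['fx'],0,c['cx']],[0,c['fy'],c['cy']],[0,0,1]],float)
def ray(c,uv):
    R=cv2.Rodrigues(np.array(c['rvec'],float))[0]; t=np.array(c['tvec'],float).ravel()
    n=cv2.undistortPoints(np.array(uv,float).reshape(-1,1,2),K(c),np.array(c['distortion'],float)).reshape(-1,2)
    d=np.c_[n,np.ones(len(n))]@R; return -R.T@t,d
def atz(c,uv,z):   # pixel -> world on plane z
    o,d=ray(c,uv); return o+d*((z-o[2])/d[:,2])[:,None]
def cloud(c):
    h,w=c['range_z'].shape; u,v=np.meshgrid(np.arange(w),np.arange(h))
    o,d=ray(c,np.c_[u.ravel(),v.ravel()]); return (o+d*c['range_z'].reshape(-1,1)).reshape(h,w,3)
def proj(c,P): return cv2.projectPoints(np.array(P,float).reshape(-1,1,3),np.array(c['rvec'],float),np.array(c['tvec'],float),K(c),np.array(c['distortion'],float))[0].reshape(-1,2)
E
python3 - <<'E'
from h import *
for n in('top','scene'):
    c=shot(n,n+'0'); o,d=ray(c,[[320,200]]); print(n,o,d,c['fx'])
print(bot.get_obs())
E
```

```text
top [0.5353257  0.04429954 1.14287256] [[ 7.70182227e-02  4.92547013e-04 -9.97035765e-01]] 409.9733129277801
scene [1.35551776 0.56979424 0.68621036] [[-0.69409743 -0.48479709 -0.53219352]] 459.2878023690902
{'clock': 0.1, 'joint_pos': array([ 1.14800343e+00,  2.41362199e-01,  3.89738447e-03,  1.33521282e+00,
       -3.15751787e-05,  1.57083211e+00]), 'joint_vel': array([-3.71241171e-04, -1.48059574e-03,  2.96267501e-03,  3.16006912e-05,
        1.09121248e-03,  5.04990883e-04]), 'tau': array([ 1.58990447e-04, -3.73138797e+01,  2.53010058e+01,  1.08510547e-02,
       -4.28018086e-05,  5.07560287e-06]), 'eef_pos': array([0.2049366 , 0.4554656 , 0.23050439]), 'tool_rot': array([ 2.09842850e-01,  9.77734674e-01, -9.23029951e-04, -1.81920537e-04]), 'ft_force': array([-0.05816431,  1.03031256,  0.6566326 ]), 'ft_torque': array([-0.02193842, -0.02581284,  0.01497043]), 'grasp_force': 0.0, 'grip_width': 0.08542079572387765}
```

View pics/top0.png

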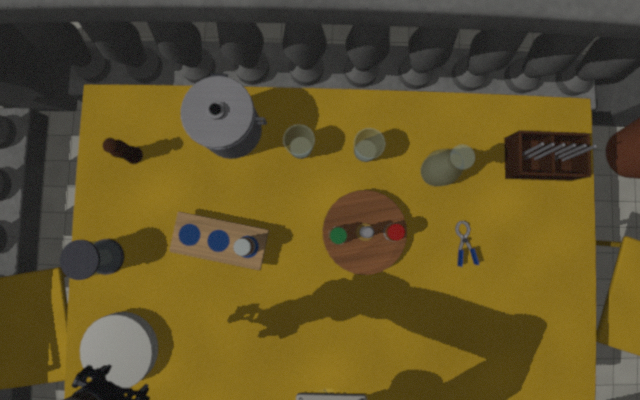

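View pics/scene0.png

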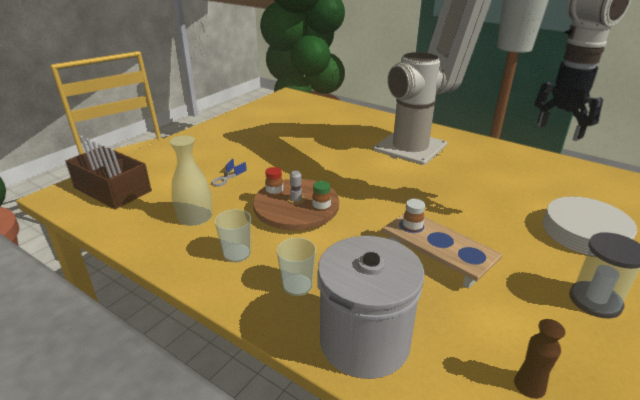

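Run:
```python
from h import *
a=load('top0');im=a['image'][:,:,::-1]
A=cv2.resize(im[185:285,160:280],None,fx=5,fy=5,interpolation=cv2.INTER_CUBIC)
b=cv2.resize(im[180:280,315:415],None,fx=5,fy=5,interpolation=cv2.INTER_CUBIC)
cv2.imwrite('pics/boardcrop.png',b)
d=cv2.resize(im[210:275,440:495],None,fx=9,fy=9,interpolation=cv2.INTER_CUBIC)
cv2.imwrite('pics/clipcrop.png',d)
hsv=cv2.cvtColor(np.ascontiguousarray(im),cv2.COLOR_BGR2HSV)
def seg(lo,hi,box,z,n):
    m=cv2.inRange(hsv,np.array(lo),np.array(hi)); k=np.zeros_like(m); u0,u1,v0,v1=box; k[v0:v1,u0:u1]=m[v0:v1,u0:u1]
    nn,l,s,ce=cv2.connectedComponentsWithStats(k)
    for i in range(1,nn):
        if s[i,4]>8: print(n,s[i],ce[i],atz(a,[ce[i]],z)[0].round(4))
seg([100,120,40],[130,255,255],(165,275,200,275),.05,'mark')
seg([100,120,40],[130,255,255],(440,500,210,280),.03,'lever')
seg([50,120,30],[85,255,255],(320,410,190,275),.1,'green')
seg([170,150,60],[180,255,255],(320,410,190,275),.1,'red')
seg([0,200,60],[4,255,255],(320,410,190,275),.1,'red2')
seg([0,0,120],[180,70,255],(225,265,225,265),.115,'white')
seg([0,0,90],[180,80,255],(355,375,220,245),.116,'axle')
P=cloud(a)
for u,v in [(396,231),(339,235),(366,232),(245,246),(380,260),(219,253),(463,225),(420,300)]: print(u,v,P[v,u].round(4))
```

```text
mark [180 225  19  20 310] [189.04516129 234.39677419] [0.5185 0.3924 0.05  ]
mark [208 231  20  20 315] [217.95873016 240.43174603] [0.5047 0.3138 0.05  ]
mark [247 238  11  19  38] [253.76315789 248.        ] [0.4874 0.2173 0.05  ]
lever [471 249   7  15  52] [474.         255.69230769] [ 0.48   -0.3782  0.03  ]
lever [459 251   4  14  48] [460.3125 257.125 ] [ 0.4754 -0.3403  0.03  ]
green [331 228  15  15 188] [337.98404255 235.12765957] [ 0.5278 -0.0031  0.1   ]
red2 [393 224  12  16  63] [398.57142857 230.82539683] [ 0.5424 -0.157   0.1   ]
red2 [389 230   5   5  11] [390.90909091 231.63636364] [ 0.5399 -0.1374  0.1   ]
red2 [391 236   6   4  13] [393.46153846 237.53846154] [ 0.5251 -0.1442  0.1   ]
white [233 239  17  17 221] [240.67873303 246.79638009] [0.4923 0.24   0.115 ]
axle [361 228  12  10  98] [366.68367347 232.43877551] [ 0.5363 -0.0739  0.116 ]
396 231 [ 0.5418 -0.1502  0.1011]
339 235 [ 0.5281 -0.0057  0.0987]
366 232 [ 0.5374 -0.0722  0.1162]
245 246 [0.4947 0.229  0.1161]
380 260 [ 0.4632 -0.1209  0.0321]
219 253 [0.5353 0.0443 1.1429]
463 225 [ 0.5637 -0.3595 -0.004 ]
420 300 [ 0.3531 -0.2394 -0.0033]
```

View pics/boardcrop.png

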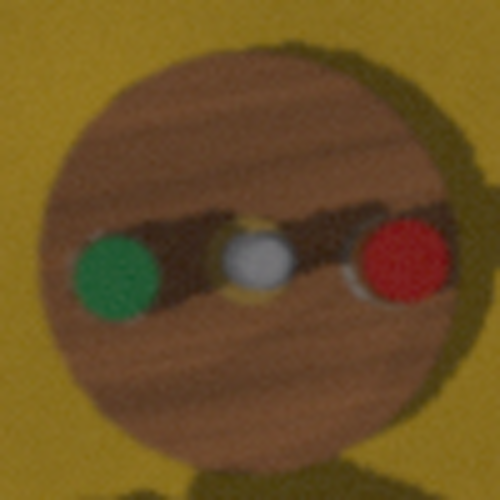

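View pics/clipcrop.png

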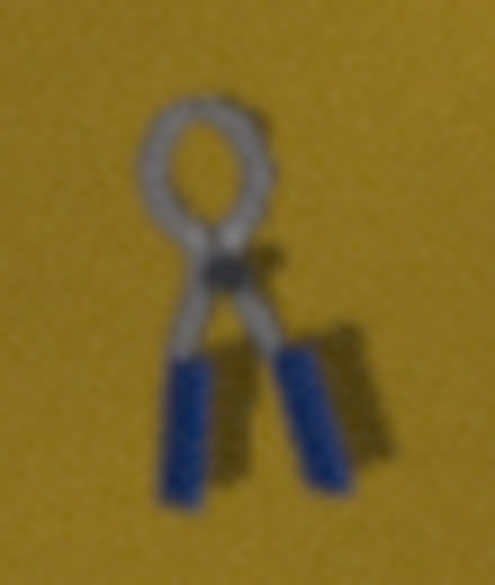

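Run:
```python
from h import *
a=load('top0')
bc=lambda p,s,o:(np.array(p,float)+.5)/s-.5+np.array(o)
for n,p,z in [('green',(117,277),.1),('red',(405,260),.1),('axle',(260,261),.116),('board',(252,261),.035)]: print(n,atz(a,[bc(p,5,(315,180))],z)[0].round(4))
for n,p,z in [('ringc',(205,165),.004),('ringfront',(202,93),.008),('pin',(228,270),.012),('Lfront',(192,358),.03),('Lback',(187,503),.03),('Rfront',(302,345),.03),('Rback',(337,488),.03),('RfrontIn',(278,350),.015),('ringL',(137,170),.004),('ringR',(274,170),.004)]: print(n,atz(a,[bc(p,9,(440,210))],z)[0].round(4))
# scene camera cross-check: project estimates
s=load('scene0')
for P in [(.5185,.3924,.05),(.5047,.3138,.05),(.536,-.074,.116),(.528,-.004,.1),(.541,-.150,.1),(.491,.2352,.115)]: print(P,proj(s,[P])[0].round(1))
im=s['image'][:,:,::-1]
cv2.imwrite('pics/sc.png',np.hstack([cv2.resize(im[155:215,260:335],None,fx=5,fy=5,interpolation=cv2.INTER_CUBIC),cv2.resize(im[195:270,390:475],None,fx=4.9,fy=4,interpolation=cv2.INTER_CUBIC)]))
```

```text
green [ 0.5281 -0.0031  0.1   ]
red [ 0.5403 -0.1494  0.1   ]
axle [ 0.5379 -0.0737  0.116 ]
board [ 0.538  -0.0787  0.035 ]
ringc [ 0.5554 -0.3548  0.004 ]
ringfront [ 0.5776 -0.3524  0.008 ]
pin [ 0.5231 -0.3592  0.012 ]
Lfront [ 0.4966 -0.3418  0.03  ]
Lback [ 0.453  -0.3405  0.03  ]
Rfront [ 0.5011 -0.3757  0.03  ]
Rback [ 0.4583 -0.3865  0.03  ]
RfrontIn [ 0.499  -0.3738  0.015 ]
ringL [ 0.5533 -0.3334  0.004 ]
ringR [ 0.5543 -0.3766  0.004 ]
(0.5185, 0.3924, 0.05) [472.1 255. ]
(0.5047, 0.3138, 0.05) [440.6 239.4]
(0.536, -0.074, 0.116) [297.4 172.4]
(0.528, -0.004, 0.1) [321.4 184.4]
(0.541, -0.15, 0.1) [273.7 170.4]
(0.491, 0.2352, 0.115) [415.  202.3]
```

View pics/sc.png

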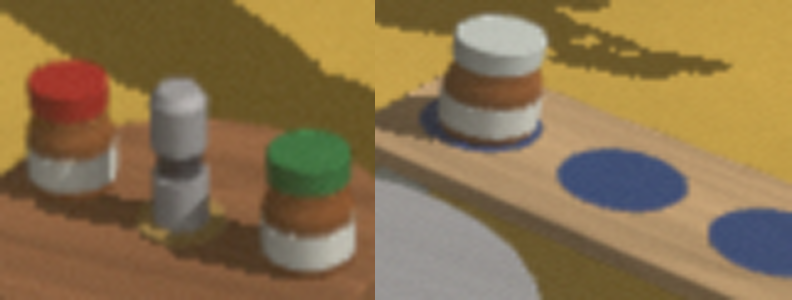

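```bash
cat >> h.py <<'E'
from scipy.spatial.transform import Rotation as Ro
def goto(x,y,z,ang=None):
    o=bot.get_obs(); R=Ro.from_quat(o['tool_rot']).as_matrix(); d=R.T@(np.array([x,y,z])-o['eef_pos'])
    a=np.degrees(np.arctan2(R[1,1],R[0,1])); dy=0 if ang is None else (a-ang+180)%360-180
    print('delta',(d/.3).round(4),'yaw',round(dy/45,4),'| mm',(d*1e3).round(1),'ang',round(a,2),'tilt',R[2].round(4),'t',round(o['clock'],2),'rows>=',round(max(np.linalg.norm(d)/.05,abs(dy)/8.59),1))
E
python3 -c "
from h import *
goto(.40,.20,.23,28)"
```

```text
delta [-0.9424 -0.5097  0.0027] yaw 0.8394 | mm [-282.7 -152.9    0.8] ang 65.77 tilt [-0.     -0.0019 -1.    ] t 0.1 rows>= 6.4
```

Call:
jog_arm([
  {"delta_pos": [-0.94,-0.51,0],"yaw": 0.84,"fingers": 1},
  {"delta_pos": [-0.94,-0.51,0],"yaw": 0.84,"fingers": 1},
  {"delta_pos": [-0.94,-0.51,0],"yaw": 0.84,"fingers": 1},
  {"delta_pos": [-0.94,-0.51,0],"yaw": 0.84,"fingers": 1},
  {"delta_pos": [-0.94,-0.51,0],"yaw": 0.84,"fingers": 1},
  {"delta_pos": [-0.94,-0.51,0],"yaw": 0.84,"fingers": 1},
  {"delta_pos": [-0.94,-0.51,0],"yaw": 0.84,"fingers": 1},
  {"delta_pos": [-0.94,-0.51,0],"yaw": 0.84,"fingers": 1},
  {"delta_pos": [-0.94,-0.51,0],"yaw": 0.84,"fingers": 1},
])

```text
clock: 1.0
eef_pos: [0.3993, 0.2004, 0.2309]
tool_rot: [0.516, 0.857, -0.0, -0.001]
ft_force: [-0.0, 0.5, 0.2]
grip_width: 0.0853
grasp_force: 0.0
```

```bash
python3 -c "
from h import *
goto(.528,-.0035,.19,-10)"
```

```text
delta [-0.8016  0.0612  0.1359] yaw 0.8421 | mm [-240.5   18.4   40.8] ang 27.89 tilt [ 6.e-04 -1.e-03 -1.e+00] t 1.0 rows>= 4.9
```

Call:
jog_arm([
  {"delta_pos": [-0.8,0.06,0.136],"yaw": 0.84,"fingers": 1},
  {"delta_pos": [-0.8,0.06,0.136],"yaw": 0.84,"fingers": 1},
  {"delta_pos": [-0.8,0.06,0.136],"yaw": 0.84,"fingers": 1},
  {"delta_pos": [-0.8,0.06,0.136],"yaw": 0.84,"fingers": 1},
  {"delta_pos": [-0.8,0.06,0.136],"yaw": 0.84,"fingers": 1},
  {"delta_pos": [-0.8,0.06,0.136],"yaw": 0.84,"fingers": 1},
  {"delta_pos": [-0.8,0.06,0.136],"yaw": 0.84,"fingers": 1},
  {"delta_pos": [-0.8,0.06,0.136],"yaw": 0.84,"fingers": 1},
  {"delta_pos": [-0.8,0.06,0.136],"yaw": 0.84,"fingers": 1},
])

```text
clock: 1.9
eef_pos: [0.5275, -0.0009, 0.1909]
tool_rot: [0.764, 0.645, 0.0, -0.0]
ft_force: [0.4, -0.7, -0.6]
grip_width: 0.0855
grasp_force: 0.0
```

```bash
python3 -c "
from h import *
goto(.528,-.0035,.057,-10)"
```

```text
delta [-0.0083  0.003   0.4462] yaw 0.0079 | mm [ -2.5   0.9 133.9] ang -9.64 tilt [ 3.e-04  1.e-04 -1.e+00] t 1.9 rows>= 2.7
```

Call:
jog_arm([
  {"delta_pos": [-0.0083,0.003,0.15],"yaw": 0.008,"fingers": 1},
  {"delta_pos": [-0.0083,0.003,0.3],"yaw": 0.008,"fingers": 1},
  {"delta_pos": [-0.0083,0.003,0.42],"yaw": 0.008,"fingers": 1},
  {"delta_pos": [-0.0083,0.003,0.47],"yaw": 0.008,"fingers": 1},
  {"delta_pos": [-0.0083,0.003,0.47],"yaw": 0.008,"fingers": 0.5},
  {"delta_pos": [-0.0083,0.003,0.47],"yaw": 0.008,"fingers": 0.4},
  {"delta_pos": [-0.0083,0.003,0.47],"yaw": 0.008,"fingers": 0.3},
  {"delta_pos": [-0.0083,0.003,0.47],"yaw": 0.008,"fingers": 0.3},
  {"delta_pos": [-0.0083,0.003,0.47],"yaw": 0.008,"fingers": 0.3},
  {"delta_pos": [-0.0083,0.003,0.47],"yaw": 0.008,"fingers": 0.3},
])

```text
clock: 2.9
eef_pos: [0.5302, -0.005, 0.0517]
tool_rot: [0.767, 0.642, 0.002, 0.001]
ft_force: [-1.3, 1.6, 5.9]
grip_width: 0.0456
grasp_force: 62.3
```

```bash
python3 -c "
from h import *
goto(.5185,.3924,.065,-10)"
```

```text
delta [ 1.297  -0.2719 -0.0434] yaw -0.0037 | mm [389.1 -81.6 -13. ] ang -10.17 tilt [ 0.0016  0.0041 -1.    ] t 2.9 rows>= 8.0
```

Call:
jog_arm([
  {"delta_pos": [0,0,-0.06],"yaw": 0,"fingers": 0.3},
  {"delta_pos": [0,0,-0.18],"yaw": 0,"fingers": 0.3},
  {"delta_pos": [0,0,-0.3],"yaw": 0,"fingers": 0.3},
  {"delta_pos": [0,0,-0.36],"yaw": 0,"fingers": 0.3},
  {"delta_pos": [0.06,-0.01,-0.36],"yaw": 0,"fingers": 0.3},
  {"delta_pos": [0.17,-0.03,-0.36],"yaw": 0,"fingers": 0.3},
  {"delta_pos": [0.3,-0.06,-0.36],"yaw": 0,"fingers": 0.3},
  {"delta_pos": [0.43,-0.09,-0.36],"yaw": 0,"fingers": 0.3},
  {"delta_pos": [0.56,-0.12,-0.36],"yaw": 0,"fingers": 0.3},
  {"delta_pos": [0.69,-0.15,-0.36],"yaw": 0,"fingers": 0.3},
  {"delta_pos": [0.82,-0.17,-0.36],"yaw": 0,"fingers": 0.3},
  {"delta_pos": [0.9,-0.19,-0.36],"yaw": 0,"fingers": 0.3},
])

```text
clock: 4.1
eef_pos: [0.52, 0.2733, 0.1577]
tool_rot: [0.766, 0.642, 0.001, -0.0]
ft_force: [1.1, -1.1, -1.1]
grip_width: 0.0456
grasp_force: 62.1
```

```bash
python3 -c "
from h import *
goto(.5185,.3924,.12,-10)
c=shot('top','t1');s=shot('scene','s1');i=np.vstack([c['image'][170:290,150:350],s['image'][120:280,360:560]])
cv2.imwrite('pics/m1.png',cv2.resize(i,None,fx=2.1,fy=2.1,interpolation=2)[:,:,::-1])"
```

```text
delta [ 0.39   -0.0743  0.1262] yaw -0.0014 | mm [117.  -22.3  37.9] ang -10.06 tilt [ 1.1e-03  7.0e-04 -1.0e+00] t 4.1 rows>= 2.5
```

View pics/m1.png

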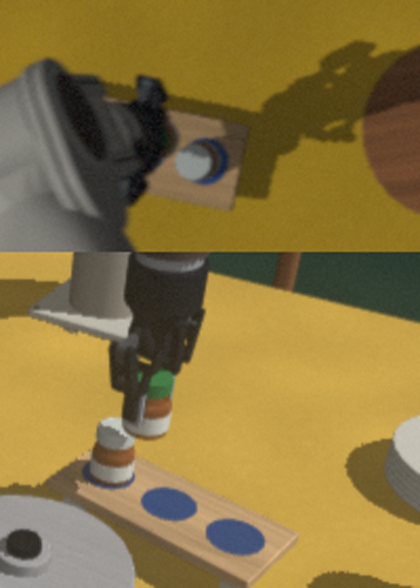

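Call:
jog_arm([
  {"delta_pos": [0.13,-0.025,0],"yaw": 0,"fingers": 0.3},
  {"delta_pos": [0.27,-0.05,0],"yaw": 0,"fingers": 0.3},
  {"delta_pos": [0.36,-0.07,0],"yaw": 0,"fingers": 0.3},
  {"delta_pos": [0.39,-0.074,0.04],"yaw": 0,"fingers": 0.3},
  {"delta_pos": [0.39,-0.074,0.13],"yaw": 0,"fingers": 0.3},
  {"delta_pos": [0.39,-0.074,0.22],"yaw": 0,"fingers": 0.3},
  {"delta_pos": [0.39,-0.074,0.27],"yaw": 0,"fingers": 0.3},
  {"delta_pos": [0.39,-0.074,0.295],"yaw": 0,"fingers": 0.3},
  {"delta_pos": [0.39,-0.074,0.295],"yaw": 0,"fingers": 0.3},
])

```text
clock: 5.1
eef_pos: [0.5186, 0.3876, 0.0683]
tool_rot: [0.768, 0.641, -0.001, 0.0]
ft_force: [-0.9, 0.4, -1.6]
grip_width: 0.0458
grasp_force: 62.1
```

```bash
python3 -c "
from h import *
goto(.5185,.3924,.0655,-10);print(bot.get_obs()['ft_force'])
s=shot('scene','s2');i=s['image'][170:290,400:520]
cv2.imwrite('pics/m2.png',cv2.resize(i,None,fx=4.5,fy=4.5,interpolation=2)[:,:,::-1])"
```

```text
delta [ 0.0155 -0.0033  0.0094] yaw -0.0059 | mm [ 4.7 -1.   2.8] ang -10.26 tilt [-0.0022 -0.0013 -1.    ] t 5.1 rows>= 0.1
[-0.93239341  0.39070322 -1.56359341]
```

View pics/m2.png

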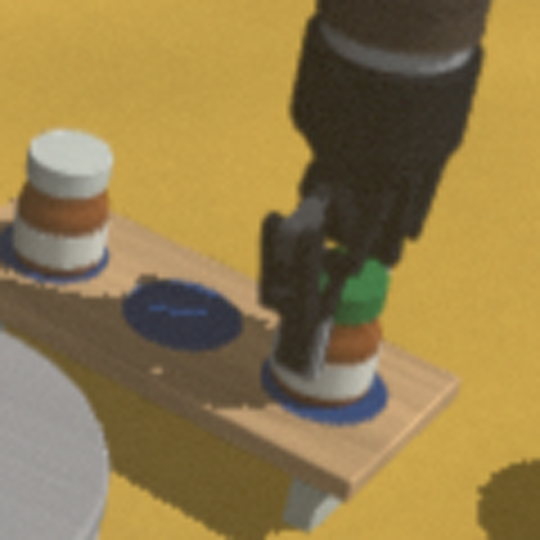

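Call:
jog_arm([
  {"delta_pos": [0.007,0,0.005],"yaw": 0,"fingers": 0.3},
  {"delta_pos": [0.007,0,0.007],"yaw": 0,"fingers": 0.3},
  {"delta_pos": [0.007,0,0.009],"yaw": 0,"fingers": 0.3},
  {"delta_pos": [0.007,0,0.009],"yaw": 0,"fingers": 0.3},
])

```text
clock: 5.55
eef_pos: [0.5197, 0.3917, 0.0668]
tool_rot: [0.767, 0.642, 0.0, 0.0]
ft_force: [0.2, -0.8, -0.1]
grip_width: 0.0459
grasp_force: 62.2
```

Call:
jog_arm([
  {"delta_pos": [0,0,0.004],"yaw": 0,"fingers": 0.3},
  {"delta_pos": [0,0,0.005],"yaw": 0,"fingers": 0.3},
  {"delta_pos": [0,0,0.005],"yaw": 0,"fingers": 0.65},
  {"delta_pos": [0,0,0.005],"yaw": 0,"fingers": 0.9},
  {"delta_pos": [0,0,0.005],"yaw": 0,"fingers": 0.9},
  {"delta_pos": [0,0,0.005],"yaw": 0,"fingers": 0.9},
  {"delta_pos": [0,0,-0.1],"yaw": 0,"fingers": 1},
  {"delta_pos": [0,0,-0.25],"yaw": 0,"fingers": 1},
  {"delta_pos": [0,0,-0.4],"yaw": 0,"fingers": 1},
  {"delta_pos": [-0.1,0.018,-0.42],"yaw": 0,"fingers": 1},
  {"delta_pos": [-0.25,0.044,-0.42],"yaw": 0,"fingers": 1},
  {"delta_pos": [-0.4,0.07,-0.42],"yaw": 0,"fingers": 1},
])

```text
clock: 6.75
eef_pos: [0.5189, 0.2692, 0.1928]
tool_rot: [0.766, 0.642, 0.001, 0.0]
ft_force: [0.0, -0.9, 0.2]
grip_width: 0.0856
grasp_force: 0.0
```

```bash
python3 -c "
from h import *
goto(.5403,-.15,.19,-10)
s=shot('scene','s2');hsv=cv2.cvtColor(s['image'],cv2.COLOR_RGB2HSV)
m=cv2.inRange(hsv,np.array([50,100,30]),np.array([85,255,255]));m[:150]=0;m[:,:420]=0;m[280:]=0;m[:,520:]=0
v,u=np.nonzero(m);print('green px',u.min(),u.max(),v.min(),v.max(),len(u))
for P in [(.5185,.3924,.115),(.5185,.3924,.05)]: print(proj(s,[P]))
i=s['image'][170:290,400:520]
cv2.imwrite('pics/m3.png',cv2.resize(i,None,fx=4.5,fy=4.5,interpolation=2)[:,:,::-1])"
```

```text
delta [-1.3633  0.3148  0.0086] yaw -0.0018 | mm [-409.    94.4    2.6] ang -10.08 tilt [ 8.0e-04  1.4e-03 -1.0e+00] t 6.75 rows>= 8.4
green px 468 487 227 242 201
[[477.59499209 231.00005107]]
[[472.08302975 255.03711661]]
```

View pics/m3.png

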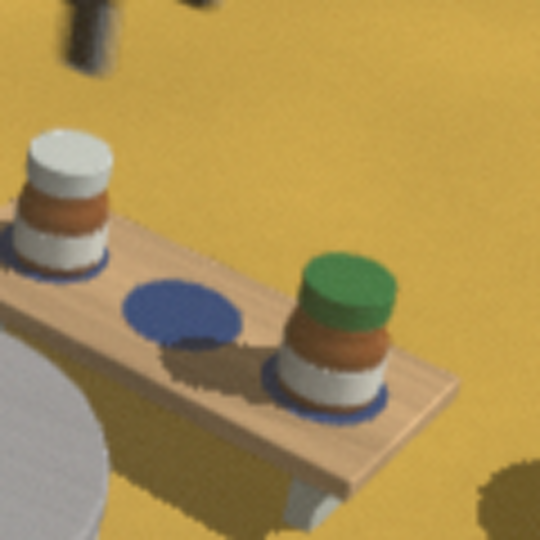

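Call:
jog_arm([
  {"delta_pos": [-0.15,0.035,0],"yaw": 0,"fingers": 1},
  {"delta_pos": [-0.3,0.07,0],"yaw": 0,"fingers": 1},
  {"delta_pos": [-0.46,0.1,0],"yaw": 0,"fingers": 1},
  {"delta_pos": [-0.62,0.14,0],"yaw": 0,"fingers": 1},
  {"delta_pos": [-0.78,0.18,0],"yaw": 0,"fingers": 1},
  {"delta_pos": [-0.9,0.21,0],"yaw": 0,"fingers": 1},
  {"delta_pos": [-0.95,0.22,0],"yaw": 0,"fingers": 1},
])

```text
clock: 7.5
eef_pos: [0.5334, -0.0256, 0.1923]
tool_rot: [0.768, 0.64, -0.0, 0.0]
ft_force: [0.3, 0.8, -0.7]
grip_width: 0.0854
grasp_force: 0.0
```

```bash
python3 -c "
from h import *
goto(.5403,-.15,.05,-10)"
```

```text
delta [-0.4034  0.0975  0.4746] yaw -0.0095 | mm [-121.    29.2  142.4] ang -10.43 tilt [-6.e-04  3.e-04 -1.e+00] t 7.5 rows>= 3.8
```

Call:
jog_arm([
  {"delta_pos": [-0.14,0.034,0],"yaw": 0,"fingers": 1},
  {"delta_pos": [-0.28,0.068,0],"yaw": 0,"fingers": 1},
  {"delta_pos": [-0.37,0.09,0.05],"yaw": 0,"fingers": 1},
  {"delta_pos": [-0.403,0.0975,0.1],"yaw": 0,"fingers": 1},
  {"delta_pos": [-0.403,0.0975,0.15],"yaw": 0,"fingers": 1},
  {"delta_pos": [-0.403,0.0975,0.15],"yaw": 0,"fingers": 1},
  {"delta_pos": [-0.403,0.0975,0.15],"yaw": 0,"fingers": 1},
])

```text
clock: 8.2
eef_pos: [0.5408, -0.1458, 0.1472]
tool_rot: [0.767, 0.642, -0.0, -0.0]
ft_force: [0.3, -0.0, -0.4]
grip_width: 0.0855
grasp_force: 0.0
```

```bash
python3 -c "
from h import *
goto(.5403,-.15,.05,-10)"
```

```text
delta [-0.0142  0.0011  0.3241] yaw -0.0029 | mm [-4.2  0.3 97.2] ang -10.13 tilt [ 4.e-04 -9.e-04 -1.e+00] t 8.2 rows>= 1.9
```

Call:
jog_arm([
  {"delta_pos": [-0.014,0,0.12],"yaw": 0,"fingers": 1},
  {"delta_pos": [-0.014,0,0.24],"yaw": 0,"fingers": 1},
  {"delta_pos": [-0.014,0,0.32],"yaw": 0,"fingers": 1},
  {"delta_pos": [-0.014,0,0.32],"yaw": 0,"fingers": 0.5},
  {"delta_pos": [-0.014,0,0.32],"yaw": 0,"fingers": 0.4},
  {"delta_pos": [-0.014,0,0.32],"yaw": 0,"fingers": 0.3},
  {"delta_pos": [-0.014,0,0.32],"yaw": 0,"fingers": 0.3},
  {"delta_pos": [-0.014,0,0.32],"yaw": 0,"fingers": 0.3},
  {"delta_pos": [-0.014,0,0.32],"yaw": 0,"fingers": 0.3},
])

```text
clock: 9.1
eef_pos: [0.5422, -0.151, 0.054]
tool_rot: [0.767, 0.642, 0.002, 0.002]
ft_force: [0.7, 0.2, 6.2]
grip_width: 0.0457
grasp_force: 62.2
```

Call:
jog_arm([
  {"delta_pos": [0,0,-0.06],"yaw": 0,"fingers": 0.3},
  {"delta_pos": [0,0,-0.18],"yaw": 0,"fingers": 0.3},
  {"delta_pos": [0,0,-0.3],"yaw": 0,"fingers": 0.3},
  {"delta_pos": [0,0,-0.4],"yaw": 0,"fingers": 0.3},
  {"delta_pos": [0,0,-0.4],"yaw": 0,"fingers": 0.3},
  {"delta_pos": [0.06,-0.01,-0.4],"yaw": 0,"fingers": 0.3},
  {"delta_pos": [0.17,-0.03,-0.4],"yaw": 0,"fingers": 0.3},
  {"delta_pos": [0.3,-0.06,-0.4],"yaw": 0,"fingers": 0.3},
  {"delta_pos": [0.46,-0.1,-0.4],"yaw": 0,"fingers": 0.3},
  {"delta_pos": [0.62,-0.14,-0.4],"yaw": 0,"fingers": 0.3},
  {"delta_pos": [0.74,-0.17,-0.4],"yaw": 0,"fingers": 0.3},
  {"delta_pos": [0.8,-0.18,-0.4],"yaw": 0,"fingers": 0.3},
])

```text
clock: 10.3
eef_pos: [0.528, 0.0982, 0.1705]
tool_rot: [0.766, 0.643, -0.0, -0.001]
ft_force: [-0.2, -0.4, -1.5]
grip_width: 0.0455
grasp_force: 61.9
```

```bash
python3 -c "
from h import *
goto(.5052,.3138,.16,-10)"
```

```text
delta [ 0.6946 -0.1994  0.0356] yaw 0.0006 | mm [208.4 -59.8  10.7] ang -9.97 tilt [ 3.0e-04 -1.6e-03 -1.0e+00] t 10.3 rows>= 4.3
```

Call:
jog_arm([
  {"delta_pos": [0.06,-0.017,0],"yaw": 0,"fingers": 0.3},
  {"delta_pos": [0.18,-0.05,0],"yaw": 0,"fingers": 0.3},
  {"delta_pos": [0.32,-0.09,0],"yaw": 0,"fingers": 0.3},
  {"delta_pos": [0.46,-0.13,0],"yaw": 0,"fingers": 0.3},
  {"delta_pos": [0.58,-0.165,0],"yaw": 0,"fingers": 0.3},
  {"delta_pos": [0.66,-0.19,0],"yaw": 0,"fingers": 0.3},
  {"delta_pos": [0.695,-0.2,0],"yaw": 0,"fingers": 0.3},
  {"delta_pos": [0.695,-0.2,0.05],"yaw": 0,"fingers": 0.3},
  {"delta_pos": [0.695,-0.2,0.15],"yaw": 0,"fingers": 0.3},
  {"delta_pos": [0.695,-0.2,0.2],"yaw": 0,"fingers": 0.3},
  {"delta_pos": [0.695,-0.2,0.2],"yaw": 0,"fingers": 0.3},
  {"delta_pos": [0.695,-0.2,0.2],"yaw": 0,"fingers": 0.3},
])

```text
clock: 11.5
eef_pos: [0.5072, 0.31, 0.1112]
tool_rot: [0.767, 0.641, -0.001, 0.0]
ft_force: [-0.4, -0.1, -1.4]
grip_width: 0.0454
grasp_force: 61.9
```

```bash
python3 -c "
from h import *
goto(.5052,.3138,.0675,-10)"
```

```text
delta [ 0.0114 -0.0087  0.1457] yaw -0.0054 | mm [ 3.4 -2.6 43.7] ang -10.24 tilt [-8.e-04 -6.e-04 -1.e+00] t 11.5 rows>= 0.9
```

Call:
jog_arm([
  {"delta_pos": [0.01,-0.008,0.06],"yaw": 0,"fingers": 0.3},
  {"delta_pos": [0.01,-0.008,0.11],"yaw": 0,"fingers": 0.3},
  {"delta_pos": [0.01,-0.008,0.135],"yaw": 0,"fingers": 0.3},
  {"delta_pos": [0.01,-0.008,0.14],"yaw": 0,"fingers": 0.3},
  {"delta_pos": [0.01,-0.008,0.14],"yaw": 0,"fingers": 0.3},
])

```text
clock: 12.0
eef_pos: [0.5059, 0.3143, 0.0701]
tool_rot: [0.767, 0.641, 0.001, 0.0]
ft_force: [-0.6, -0.4, -0.8]
grip_width: 0.0453
grasp_force: 61.9
```

```bash
python3 -c "
from h import *
goto(.5052,.3138,.0665,-10)"
```

```text
delta [-0.0022 -0.0019  0.0121] yaw -0.0045 | mm [-0.7 -0.6  3.6] ang -10.2 tilt [ 7.e-04  1.e-03 -1.e+00] t 12.0 rows>= 0.1
```

Call:
jog_arm([
  {"delta_pos": [-0.001,0,0.004],"yaw": 0,"fingers": 0.3},
  {"delta_pos": [-0.001,0,0.006],"yaw": 0,"fingers": 0.3},
  {"delta_pos": [-0.001,0,0.008],"yaw": 0,"fingers": 0.3},
  {"delta_pos": [-0.001,0,0.008],"yaw": 0,"fingers": 0.3},
])

```text
clock: 12.4
eef_pos: [0.5061, 0.3144, 0.069]
tool_rot: [0.767, 0.642, 0.001, 0.0]
ft_force: [-2.1, -1.1, 6.5]
grip_width: 0.0453
grasp_force: 62.7
```

Contact; release and lift, heading towards the clip.

Call:
jog_arm([
  {"delta_pos": [0,0,0],"yaw": 0,"fingers": 0.65},
  {"delta_pos": [0,0,0],"yaw": 0,"fingers": 0.9},
  {"delta_pos": [0,0,0],"yaw": 0,"fingers": 0.9},
  {"delta_pos": [0,0,0],"yaw": 0,"fingers": 0.9},
  {"delta_pos": [0,0,-0.1],"yaw": 0,"fingers": 1},
  {"delta_pos": [0,0,-0.25],"yaw": 0,"fingers": 1},
  {"delta_pos": [0,0,-0.4],"yaw": 0,"fingers": 1},
  {"delta_pos": [-0.15,0.03,-0.45],"yaw": 0,"fingers": 1},
  {"delta_pos": [-0.3,0.06,-0.45],"yaw": 0,"fingers": 1},
  {"delta_pos": [-0.46,0.1,-0.45],"yaw": 0,"fingers": 1},
  {"delta_pos": [-0.62,0.13,-0.45],"yaw": 0,"fingers": 1},
  {"delta_pos": [-0.78,0.16,-0.45],"yaw": 0,"fingers": 1},
])

```text
clock: 13.6
eef_pos: [0.5109, 0.0734, 0.2019]
tool_rot: [0.767, 0.642, 0.0, 0.0]
ft_force: [0.8, 0.4, -0.5]
grip_width: 0.0858
grasp_force: 0.0
```

```bash
python3 -c "
from h import *
goto(.45,-.15,.2,-48)
c=shot('top','t2');s=shot('scene','s3')
i=np.vstack([cv2.resize(c['image'][200:280,160:280],None,fx=3,fy=3,interpolation=2),cv2.resize(s['image'][180:280,395:515],None,fx=3,fy=3,interpolation=2)])
cv2.imwrite('pics/m4.png',i[:,:,::-1])"
```

```text
delta [-0.7689 -0.0684  0.0064] yaw 0.841 | mm [-230.7  -20.5    1.9] ang -10.15 tilt [ 0.e+00  4.e-04 -1.e+00] t 13.6 rows>= 4.6
```

View pics/m4.png

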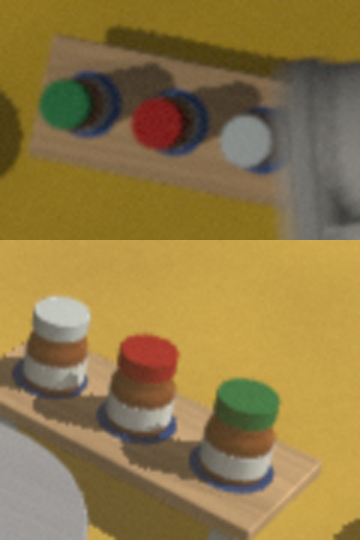

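Call:
jog_arm([
  {"delta_pos": [-0.15,-0.01,0],"yaw": 0.18,"fingers": 1},
  {"delta_pos": [-0.3,-0.03,0],"yaw": 0.36,"fingers": 1},
  {"delta_pos": [-0.45,-0.04,0],"yaw": 0.54,"fingers": 1},
  {"delta_pos": [-0.6,-0.055,0],"yaw": 0.72,"fingers": 1},
  {"delta_pos": [-0.7,-0.065,0],"yaw": 0.84,"fingers": 1},
  {"delta_pos": [-0.77,-0.07,0],"yaw": 0.84,"fingers": 1},
])

```text
clock: 14.3
eef_pos: [0.4491, -0.1498, 0.2019]
tool_rot: [0.934, 0.357, 0.0, 0.0]
ft_force: [0.4, 0.2, -0.4]
grip_width: 0.0857
grasp_force: 0.0
```

```bash
python3 -c "
from h import *
goto(.474,-.363,.1,-83.5)"
```

```text
delta [-0.4121  0.5847  0.3398] yaw 0.7853 | mm [-123.6  175.4  101.9] ang -48.16 tilt [ 1.e-04  1.e-04 -1.e+00] t 14.3 rows>= 4.8
```

Call:
jog_arm([
  {"delta_pos": [-0.08,0.12,0],"yaw": 0.17,"fingers": 1},
  {"delta_pos": [-0.17,0.24,0],"yaw": 0.34,"fingers": 1},
  {"delta_pos": [-0.26,0.37,0],"yaw": 0.5,"fingers": 1},
  {"delta_pos": [-0.34,0.49,0.1],"yaw": 0.66,"fingers": 1},
  {"delta_pos": [-0.4,0.57,0.2],"yaw": 0.78,"fingers": 1},
  {"delta_pos": [-0.412,0.585,0.3],"yaw": 0.785,"fingers": 1},
  {"delta_pos": [-0.412,0.585,0.34],"yaw": 0.785,"fingers": 1},
  {"delta_pos": [-0.412,0.585,0.34],"yaw": 0.785,"fingers": 1},
])

```text
clock: 15.1
eef_pos: [0.4741, -0.3597, 0.0975]
tool_rot: [0.998, 0.059, -0.002, -0.002]
ft_force: [-0.0, 0.8, -1.1]
grip_width: 0.0854
grasp_force: 0.0
```

```bash
python3 -c "
from h import *
goto(.474,-.363,.004,-83.5)
c=shot('top','t3');s=shot('scene','s4')
for z in (.1,.03):print(proj(c,[bot.get_obs()['eef_pos']*[1,1,0]+[0,0,z]]),proj(s,[bot.get_obs()['eef_pos']*[1,1,0]+[0,0,z]]))
i=np.hstack([cv2.resize(c['image'][200:280,420:510],None,fx=4.4,fy=4.5,interpolation=2),cv2.resize(s['image'][120:200,190:280],None,fx=4.4,fy=4.5,interpolation=2)])
cv2.imwrite('pics/m5.png',i[:,:,::-1])"
```

```text
delta [-3.000e-04  1.210e-02  3.115e-01] yaw 0.0052 | mm [-0.1  3.6 93.5] ang -83.27 tilt [-0.0038 -0.0043 -1.    ] t 15.1 rows>= 1.9
[[477.5397313  258.70025173]] [[233.38031018 142.41415799]]
[[467.73379485 257.04354644]] [[235.60356853 163.25853718]]
```

View pics/m5.png

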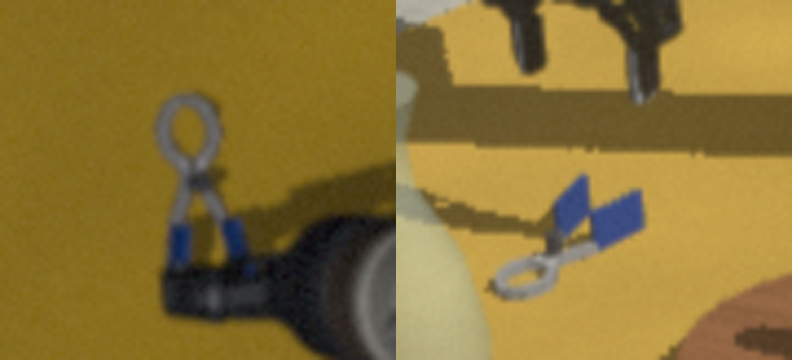

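Call:
jog_arm([
  {"delta_pos": [0,0.01,0.1],"yaw": 0.004,"fingers": 1},
  {"delta_pos": [0,0.01,0.2],"yaw": 0.004,"fingers": 1},
  {"delta_pos": [0,0.01,0.27],"yaw": 0.004,"fingers": 1},
  {"delta_pos": [0,0.01,0.295],"yaw": 0.004,"fingers": 1},
  {"delta_pos": [0,0.01,0.305],"yaw": 0.004,"fingers": 1},
  {"delta_pos": [0,0.01,0.305],"yaw": 0.004,"fingers": 1},
  {"delta_pos": [0,0.01,0.305],"yaw": 0.004,"fingers": 1},
])

```text
clock: 15.9
eef_pos: [0.4769, -0.3653, 0.0103]
tool_rot: [0.998, 0.057, 0.001, 0.001]
ft_force: [-0.1, 0.6, 1.3]
grip_width: 0.0857
grasp_force: 0.0
```

Call:
jog_arm([
  {"delta_pos": [0,0,0],"yaw": 0,"fingers": 1},
  {"delta_pos": [0,0,0],"yaw": 0,"fingers": 1},
])

```text
clock: 16.1
eef_pos: [0.4761, -0.365, 0.0094]
tool_rot: [0.998, 0.057, 0.001, 0.001]
ft_force: [0.2, -0.4, -0.2]
grip_width: 0.0856
grasp_force: 0.0
```

```bash
python3 -c "
from h import *
goto(.474,-.363,.005,-83.5);print(bot.get_obs()['joint_vel'],bot.get_obs()['eef_pos'])"
```

```text
delta [-0.0061 -0.0075  0.0145] yaw 0.0001 | mm [-1.8 -2.2  4.4] ang -83.49 tilt [ 0.0012  0.0011 -1.    ] t 16.1 rows>= 0.1
[-0.00057265  0.00446322 -0.00572842 -0.00074701 -0.00116494  0.00030173] [ 0.47608169 -0.36502019  0.00936293]
```

Call:
jog_arm([
  {"delta_pos": [-0.005,-0.005,0.01],"yaw": 0,"fingers": 1},
  {"delta_pos": [-0.005,-0.005,0.012],"yaw": 0,"fingers": 1},
  {"delta_pos": [-0.005,-0.005,0.012],"yaw": 0,"fingers": 1},
  {"delta_pos": [-0.005,-0.005,0.012],"yaw": 0,"fingers": 1},
])

```text
clock: 16.5
eef_pos: [0.4738, -0.3632, 0.0047]
tool_rot: [0.998, 0.057, -0.0, -0.0]
ft_force: [0.7, -0.4, -0.2]
grip_width: 0.0854
grasp_force: 0.0
```

Call:
jog_arm([
  {"delta_pos": [0,0,0],"yaw": 0,"fingers": 0.7},
  {"delta_pos": [0,0,0],"yaw": 0,"fingers": 0.6},
  {"delta_pos": [0,0,0],"yaw": 0,"fingers": 0.5},
  {"delta_pos": [0,0,0],"yaw": 0,"fingers": 0.4},
  {"delta_pos": [0,0,0],"yaw": 0,"fingers": 0.3},
  {"delta_pos": [0,0,0],"yaw": 0,"fingers": 0.2},
  {"delta_pos": [0,0,0],"yaw": 0,"fingers": 0.1},
  {"delta_pos": [0,0,0],"yaw": 0,"fingers": 0.1},
  {"delta_pos": [0,0,0],"yaw": 0,"fingers": 0.1},
  {"delta_pos": [0,0,0],"yaw": 0,"fingers": 0.1},
])

```text
clock: 17.5
eef_pos: [0.4746, -0.3647, 0.0067]
tool_rot: [0.998, 0.057, 0.001, 0.002]
ft_force: [-2.1, -0.6, 7.2]
grip_width: 0.0214
grasp_force: 59.9
```

Call:
jog_arm([
  {"delta_pos": [0,0,0],"yaw": 0,"fingers": 0.1},
  {"delta_pos": [0,0,0],"yaw": 0,"fingers": 0.1},
  {"delta_pos": [0,0,0],"yaw": 0,"fingers": 0.1},
])

```text
clock: 17.8
eef_pos: [0.4746, -0.3646, 0.0067]
tool_rot: [0.998, 0.057, 0.001, 0.002]
ft_force: [-3.3, -0.3, 8.0]
grip_width: 0.0217
grasp_force: 59.9
```

```bash
python3 -c "
from h import *
goto(.474,-.363,.005,-83.5);o=bot.get_obs();print(o['eef_pos'],o['ft_force'],o['grip_width'],o['grasp_force'])
c=shot('top','t4')
for p in (.082,.087,.077):
  P=o['eef_pos']*[1,1,0]+[0,0,.004]+p*np.array([np.cos(np.radians(6.5)),np.sin(np.radians(6.5)),0]); print(proj(c,[P]).round(1))
i=c['image'][214:240,448:480].astype(int); np.set_printoptions(linewidth=250)
print(i[:,:,2])"
```

```text
delta [-0.0014 -0.0056  0.0057] yaw -0.0002 | mm [-0.4 -1.7  1.7] ang -83.51 tilt [ 0.0016  0.0032 -1.    ] t 17.8 rows>= 0.0
[ 0.47461911 -0.36462888  0.00671716] [-3.25754798 -0.28624566  7.96867161] 0.021723488556216544 59.88365113735199
[[462.5 227.6]]
[[462.3 225.9]]
[[462.7 229.4]]
[[ 31  30  30  34  29  31  29  34  27  28  29  33  27  32  22  26  26  27  27  31  29  31  29  24  32  35  29  29  25  31  35  31]
 [ 26  29  33  30  31  32  29  29  32  24  29  30  28  32  30  27  34  28  25  31  30  30  33  30  28  34  32  34  33  27  32  27]
 [ 28  29  28  32  32  28  30  29  33  34  33  29  33  30  29  32  33  26  26  20  32  31  32  27  29  33  31  27  30  34  31  33]
 [ 31  31  29  25  32  28  30  30  30  31  30  30  33  30  27  28  31  26  32  32  32  37  31  31  25  33  34  35  31  32  34  34]
 [ 27  29  31  28  21  31  30  25  35  27  27  26  38  24  30  25  34  30  37  35  32  32  33  33  28  32  30  36  30  28  28  34]
 [ 32  30  34  30  35  23  29  32  33  39  32  27  30  25  29  28  27  43  49  53  42  34  37  33  27  29  26  30  36  31  32  32]
 [ 34  28  30  32  34  33
[... 1895 characters left out ...]
 79  51  33  28  33  23  29  30  24  30  29]
 [ 33  27  32  27  22  31  32  40  54  72  89 102 108 103  75  49  67  97 110  99  73  51  31  32  33  30  29  31  28  31  24  28]
 [ 26  29  33  31  32  35  36  31  30  48  60  82 100 107  87  59  64  83  93  72  47  22  32  25  29  25  32  29  25  31  26  31]
 [ 31  32  28  30  27  32  33  33  26  29  37  60  84  98  88  60  53  68  66  49  23  22  16  32  25  31  30  30  28  26  30  36]
 [ 33  27  29  32  29  31  27  27  26  33  29  43  67  85  75  54  49  52  54  48  28  16  23  27  31  33  32  33  31  27  33  33]
 [ 32  30  30  32  27  20  27  34  27  34  32  34  61  80  73  55  52  58  55  51  30  26  25  25  31  33  26  31  29  28  29  31]]
```

```bash
cat >> h.py <<'E'
from scipy.optimize import least_squares
def ringfit(c,guess,z,ang=None,thr=60):
    """circle centre of ring top face (height z) near world guess; returns centre, radius, gap direction"""
    im=c['image'].astype(int); h,w=im.shape[:2]; u0,v0=proj(c,[[*guess,z]])[0]
    v,u=np.mgrid[int(v0)-16:int(v0)+17,int(u0)-16:int(u0)+17].reshape(2,-1)
    px=im[v,u]; b=px[:,2]; sat=px.max(1)-px.min(1)
    W=atz(c,np.c_[u,v],z)[:,:2]; g=np.array(guess)
    ok=(b>thr)&(sat<45)
    wt=(b-thr)*ok
    p=np.array([*g,.022])
    for _ in range(6):
        r=np.hypot(*(W-p[:2]).T); th=np.arctan2(W[:,1]-p[1],W[:,0]-p[0])-np.radians(6.5 if ang is None else ang); th=(th+np.pi)%(2*np.pi)-np.pi
        k=ok&(abs(r-.022)<.007)&(abs(th)<2.3)
        p=least_squares(lambda q:(np.hypot(*(W[k]-q[:2]).T)-q[2])*np.sqrt(wt[k]),p).x
    a=np.sort(np.degrees(th[k]))
    gi=np.argmax(np.where(abs(a[:-1])<60,np.diff(a),0))
    print('ring',p.round(4),'n',k.sum(),'gap',a[gi].round(1),a[gi+1].round(1)); return p
E
python3 -c "
from h import *
c=load('t4');o=bot.get_obs()
p=ringfit(c,(.556,-.355),.008)
d=p[:2]-o['eef_pos'][:2];print(d,np.hypot(*d),np.degrees(np.arctan2(d[1],d[0])))
goto(.474,-.36,.16,-83.5)"
```

```text
ring [ 0.5564 -0.3536  0.0228] n 97 gap -32.3 28.5
[0.08181477 0.01107637] 0.0825611438939812 7.710025103784655
delta [ 0.0006 -0.014  -0.5109] yaw -0.0002 | mm [   0.2   -4.2 -153.3] ang -83.51 tilt [ 0.0016  0.0032 -1.    ] t 17.85 rows>= 3.1
```

Call:
jog_arm([
  {"delta_pos": [0,0,-0.03],"yaw": 0,"fingers": 0.1},
  {"delta_pos": [0,0,-0.1],"yaw": 0,"fingers": 0.1},
  {"delta_pos": [0,0,-0.2],"yaw": 0,"fingers": 0.1},
  {"delta_pos": [0,0,-0.32],"yaw": 0,"fingers": 0.1},
  {"delta_pos": [0,0,-0.43],"yaw": 0,"fingers": 0.1},
  {"delta_pos": [0,0,-0.5],"yaw": 0,"fingers": 0.1},
  {"delta_pos": [0,0,-0.5],"yaw": 0,"fingers": 0.1},
  {"delta_pos": [0,0,-0.5],"yaw": 0,"fingers": 0.1},
])

```text
clock: 18.65
eef_pos: [0.4737, -0.363, 0.1544]
tool_rot: [0.998, 0.057, -0.0, -0.0]
ft_force: [-0.0, -0.5, -1.8]
grip_width: 0.0212
grasp_force: 58.9
```

```bash
python3 -c "
from h import *
goto(.4552,-.0866,.157,-83.5)"
```

```text
delta [ 0.0432 -0.9225 -0.0085] yaw 0.0004 | mm [  13.  -276.8   -2.6] ang -83.48 tilt [-2.e-04 -3.e-04 -1.e+00] t 18.65 rows>= 5.5
```

Call:
jog_arm([
  {"delta_pos": [0,-0.05,0],"yaw": 0,"fingers": 0.1},
  {"delta_pos": [0.01,-0.15,0],"yaw": 0,"fingers": 0.1},
  {"delta_pos": [0.02,-0.28,0],"yaw": 0,"fingers": 0.1},
  {"delta_pos": [0.03,-0.42,0],"yaw": 0,"fingers": 0.1},
  {"delta_pos": [0.04,-0.56,0],"yaw": 0,"fingers": 0.1},
  {"delta_pos": [0.043,-0.7,0],"yaw": 0,"fingers": 0.1},
  {"delta_pos": [0.043,-0.82,0],"yaw": 0,"fingers": 0.1},
  {"delta_pos": [0.043,-0.9,0],"yaw": 0,"fingers": 0.1},
  {"delta_pos": [0.043,-0.922,0],"yaw": 0,"fingers": 0.1},
  {"delta_pos": [0.043,-0.922,0],"yaw": 0,"fingers": 0.1},
  {"delta_pos": [0.043,-0.922,0],"yaw": 0,"fingers": 0.1},
  {"delta_pos": [0.043,-0.922,0],"yaw": 0,"fingers": 0.1},
])

```text
clock: 19.85
eef_pos: [0.4554, -0.088, 0.1544]
tool_rot: [0.998, 0.056, -0.0, 0.0]
ft_force: [0.1, -0.5, -2.2]
grip_width: 0.0214
grasp_force: 58.9
```

```bash
python3 -c "
from h import *
o=bot.get_obs();e=o['eef_pos'];print(e,o['grip_width'],o['joint_pos'].round(2))
c=shot('top','t5');s=shot('scene','s5')
zt=e[2]-.0067+.008
np.set_printoptions(linewidth=250)
u,v=proj(c,[[.537,-.0755,zt]])[0];print('exp px',u,v,'axle px',proj(c,[[.537,-.0755,.116]])[0])
u=int(u);v=int(v);i=c['image'][v-15:v+16,u-16:u+17].astype(int);print('org',u-16,v-15);print(i[:,:,2])
P=cloud(c)[v-15:v+16,u-16:u+17,2];print((P*1000).round().astype(int)[::2,::2])
for t in(40,50,60,70):ringfit(c,(e[0]+.0818,e[1]+.0111),zt,thr=t)
"
```

```text
[ 0.45538257 -0.08803704  0.15435081] 0.021445076770097535 [-0.19  0.22 -0.23  1.12 -0.    2.84]
exp px 369.23321019004686 232.21315872117017 axle px [367.3120085  232.19296831]
org 353 217
[[42 43 39 ... 46 43 46]
 [41 42 42 ... 42 45 43]
 [43 44 43 ... 43 42 48]
 ...
 [38 44 43 ... 44 40 46]
 [41 44 45 ... 45 41 47]
 [48 46 43 ... 46 45 47]]
[[ 34  37  31  33  33  33  35  35  33  34  37  33  33  35  35  35  31]
 [ 34  37  34  35  32  35  34  39  36  37  37  30  32  33  35  36  32]
 [ 37  32  37  31  37  36  35  32  34  36  35  34  34  36  33  33  31]
 [ 36  33  34  31  37  39  34  36  33  40  35 152  34  36  34  37  36]
 [ 36  33  32  34  38 153 158  32  38  37  34 154 155  35  36  38  31]
 [ 36  36  36  38 154 159 110 114 115 111  35  35 157 155  35  33  34]
 [ 37  33  35  36 154 113 114 110 115 117  31  37  35 153  33  38  36]
 [ 35  37  39 148 153 112 116 113 116 116 112  36  35 152  37  32  34]
 [ 31  35  37 146 155 114 113 115 118 112 108  35  36 157  31  34  33]
 [ 34  34  41  37 155 110 117 117 115 113  33  36  33 156  34  35  35]
 [ 33  33  34  39 155 152 111 109 108  39  34  33 156 153  35  36  37]
 [ 35  36  35  35  34 156 154  39  41  36 156 155 154  33  36  35  34]
 [ 35  29  35  31  35  35 155 153 155  38 155 153  36  35  36  36  32]
 [ 34  34  30  33  31  31  35 149 155 165 156  35  37  34  30  32  34]
 [ 34  36  33  35  36  34  35  34 161 167 172  34  32  33  32  33  35]
 [ 36  35  35  37  33  33  33  32 153 169 168  35  35  32  35  36  35]]
ring [ 0.5374 -0.0791  0.022 ] n 182 gap -21.3 10.4
ring [ 0.5375 -0.0791  0.0219] n 173 gap -25.4 10.5
ring [ 0.5379 -0.0791  0.0217] n 159 gap -28.0 27.2
ring [ 0.538  -0.0792  0.0216] n 143 gap -27.9 34.2
```

```bash
cat >> h.py <<'E'
from scipy.optimize import minimize
def centres(c,g,zr,ang=6.5):
    """axle centre & ring centre (top face zr) by matching supersampled model masks to depth masks"""
    P=cloud(c); u0,v0=proj(c,[[*g,.13]])[0].astype(int); S=20; Z=P[v0-S:v0+S,u0-S:u0+S,2]
    k=8; v,u=np.mgrid[0:2*S,0:2*S]
    def cov(polys,holes=()):
        m=np.zeros((2*S*k,2*S*k),np.uint8)
        for p in polys: cv2.fillPoly(m,[np.round(((p-[u0-S,v0-S])+.5)*k*16-8).astype(np.int32)],255,shift=4)
        for p in holes: cv2.fillPoly(m,[np.round(((p-[u0-S,v0-S])+.5)*k*16-8).astype(np.int32)],0,shift=4)
        return cv2.resize(m,(2*S,2*S),interpolation=cv2.INTER_AREA)/255.
    t=np.linspace(0,2*np.pi,73)
    circ=lambda q,r,z:proj(c,np.c_[q[0]+r*np.cos(t),q[1]+r*np.sin(t),0*t+z])
    A=((Z>.103)&(Z<.122)).astype(float); Rm=(abs(Z-zr)<.008).astype(float)
    def ax(q):
        hull=cv2.convexHull(np.vstack([circ(q,.015,.103),circ(q,.015,.110),circ(q,.011,.116)]).astype(np.float32))[:,0]
        return ((cov([hull])-A)**2*(Rm==0)).sum()
    W=atz(c,np.c_[u.ravel()+u0-S,v.ravel()+v0-S],zr)[:,:2].reshape(2*S,2*S,2)
    def ri(q):
        d=W-q; th=np.degrees(np.arctan2(d[...,1],d[...,0]))-ang; th=abs((th+180)%360-180); r=np.hypot(d[...,0],d[...,1])
        ok=(th>38)&(th<135)&(r<.032)
        return ((cov([circ(q,.025,zr)],[circ(q,.019,zr)])-Rm)**2*ok).sum()
    def best(f,q):
        for s in (.002,.0007,.00025):
            G=[(f(np.array(q)+[i*s,j*s]),i,j) for i in range(-4,5) for j in range(-4,5)]; m=min(G); q=np.array(q)+[m[1]*s,m[2]*s]
        return q,m[0]
    a,fa=best(ax,g); r,fr=best(ri,g); return a,r,fa,fr
E
python3 -c "
from h import *
for i in range(3):
    c=shot('top','t6'); e=bot.get_obs()['eef_pos']; a,r,fa,fr=centres(c,(.5375,-.0775),.1557); print(e.round(4),a.round(4),r.round(4),fa,fr,((a-r)*1e3).round(1))
"
```

```text
[ 0.4554 -0.0879  0.1546] [ 0.5386 -0.0765] [ 0.5382 -0.0768] 2.685751633986928 12.740930411380239 [0.3 0.3]
[ 0.4554 -0.0877  0.1547] [ 0.5386 -0.0765] [ 0.5382 -0.0768] 1.6857516339869283 10.148773548635141 [0.3 0.3]
[ 0.4554 -0.0876  0.1548] [ 0.5386 -0.0765] [ 0.5382 -0.0765] 2.685751633986928 11.172564398308344 [0.3 0. ]
```

```bash
python3 -c "
from h import *
c=shot('scene','s6'); P=cloud(c).reshape(-1,3); im=c['image'].reshape(-1,3).astype(int)
n=np.hypot(P[:,0]-.538,P[:,1]+.0765)
r=P[(n<.034)&(n>.013)&(P[:,2]>.140)&(P[:,2]<.165)]
d=r[:,:2]-[.538,-.0765]; th=(np.degrees(np.arctan2(d[:,1],d[:,0]))-6.5+180)%360-180; r=r[abs(th)<135]
print(len(r),r[:,2].mean(),least_squares(lambda q:np.hypot(*(r[:,:2]-q).T)-.022,[.538,-.0765],loss='soft_l1',f_scale=.002).x)
a=P[(n<.022)&(P[:,2]>.085)&(P[:,2]<.108)]
print(len(a),least_squares(lambda q:np.hypot(*(a[:,:2]-q).T)-.015,[.538,-.0765],loss='soft_l1',f_scale=.002).x)
# levelness: plane through ring top in top camera
t=load('t6');Q=cloud(t).reshape(-1,3);m=np.hypot(Q[:,0]-.538,Q[:,1]+.0765);q=Q[(abs(m-.022)<.0025)&(abs(Q[:,2]-.155)<.008)]
print(len(q),np.linalg.lstsq(np.c_[q[:,:2]-[.538,-.0765],np.ones(len(q))],q[:,2],rcond=None)[0])
goto(.4556,-.0878,.0777,-83.5)
"
```

```text
94 0.15359159941264144 [ 0.54174083 -0.07643434]
90 [ 0.54021432 -0.07832796]
91 [-0.00739084  0.00914655  0.15444475]
delta [0.0005 0.0011 0.257 ] yaw -0.0009 | mm [ 0.1  0.3 77.1] ang -83.54 tilt [ 0.  0. -1.] t 20.15 rows>= 1.5
```

Call:
jog_arm([
  {"delta_pos": [0,0.001,0.03],"yaw": 0,"fingers": 0.1},
  {"delta_pos": [0,0.001,0.06],"yaw": 0,"fingers": 0.1},
  {"delta_pos": [0,0.001,0.08],"yaw": 0,"fingers": 0.1},
  {"delta_pos": [0,0.001,0.09],"yaw": 0,"fingers": 0.1},
  {"delta_pos": [0,0.001,0.09],"yaw": 0,"fingers": 0.1},
  {"delta_pos": [0,0.001,0.09],"yaw": 0,"fingers": 0.1},
  {"delta_pos": [0,0.001,0.09],"yaw": 0,"fingers": 0.1},
])

```text
clock: 20.85
eef_pos: [0.4557, -0.0873, 0.1281]
tool_rot: [0.998, 0.057, 0.0, 0.0]
ft_force: [0.4, -0.3, -1.0]
grip_width: 0.0213
grasp_force: 58.9
```

```bash
python3 -c "
from h import *
for i in range(3):
    c=shot('top','t7'); e=bot.get_obs()['eef_pos']; P=cloud(c); u,v=proj(c,[[.538,-.0765,.12]])[0].astype(int)
    print(e.round(4))
Z=(P[v-12:v+13,u-12:u+13,2]*1000).round().astype(int); print('org',u-12,v-12)
for r in Z: print(*r)
goto(.4556,-.0878,.0777,-83.5)
"
```

```text
[ 0.4557 -0.0873  0.1282]
[ 0.4557 -0.0873  0.1282]
[ 0.4557 -0.0873  0.1281]
org 355 219
33 38 35 37 33 31 34 33 33 34 39 34 34 35 34 32 33 36 32 36 32 35 32 34 34
35 30 30 36 33 33 30 31 34 35 31 33 34 31 34 37 35 33 39 36 37 36 36 31 35
33 32 35 35 38 29 33 31 33 33 32 30 1143 36 37 35 30 36 35 34 32 36 35 36 38
35 35 35 30 32 31 35 35 34 35 37 31 35 33 30 32 35 33 33 34 33 35 34 32 34
35 34 32 35 37 39 33 35 37 36 34 39 36 35 36 33 35 34 129 34 34 33 33 39 36
36 34 38 37 38 36 36 123 38 37 36 39 36 35 35 36 36 126 132 129 128 34 35 37 30
34 30 34 32 35 37 130 130 129 32 33 39 32 38 40 38 36 122 130 131 130 130 31 36 35
33 32 33 38 35 128 128 130 38 41 83 109 110 108 110 39 41 30 32 127 127 127 132 33 34
39 31 37 39 135 129 130 128 91 109 106 114 112 112 112 113 111 36 32 30 125 133 131 35 33
35 33 36 34 130 127 124 91 111 112 115 122 115 117 118 117 108 111 35 35 122 130 126 37 33
35 37 36 33 125 126 66 106 113 114 114 114 115 116 115 115 118 113 34 32 35 127 128 130 34
33 34 39 121 128 129 87 108 113 114 114 113 116 115 116 116 116 114 109 37 32 121 128 133 32
37 38 41 128 127 1
[... 547 characters left out ...]
9 121 129 127 124 48 85 109 112 112 111 108 110 37 34 36 36 131 127 130 38 31
33 37 38 37 37 124 126 129 129 34 36 38 35 37 38 37 33 34 124 128 129 127 36 37 36
33 33 35 36 37 39 127 130 130 127 131 41 36 40 35 34 126 127 130 128 127 125 32 31 34
32 36 39 35 31 36 32 126 128 128 129 130 129 34 36 34 130 128 129 127 33 35 34 33 34
33 35 33 33 32 36 32 33 35 129 129 127 127 36 36 38 129 128 127 38 33 33 37 35 29
32 37 35 32 31 35 37 34 33 33 39 129 123 128 31 31 130 126 37 33 33 31 31 31 35
35 38 37 35 34 34 32 33 35 32 32 128 129 129 142 142 140 128 34 34 35 33 34 34 35
delta [-0.0005  0.0015  0.1681] yaw 0.0003 | mm [-0.1  0.4 50.4] ang -83.49 tilt [ 7.e-04  2.e-04 -1.e+00] t 21.0 rows>= 1.0
```

Call:
jog_arm([
  {"delta_pos": [0,0.001,0.025],"yaw": 0,"fingers": 0.1},
  {"delta_pos": [0,0.001,0.055],"yaw": 0,"fingers": 0.1},
  {"delta_pos": [0,0.001,0.085],"yaw": 0,"fingers": 0.1},
  {"delta_pos": [0,0.001,0.115],"yaw": 0,"fingers": 0.1},
  {"delta_pos": [0,0.001,0.14],"yaw": 0,"fingers": 0.1},
  {"delta_pos": [0,0.001,0.155],"yaw": 0,"fingers": 0.1},
  {"delta_pos": [0,0.001,0.164],"yaw": 0,"fingers": 0.1},
  {"delta_pos": [0,0.001,0.167],"yaw": 0,"fingers": 0.1},
  {"delta_pos": [0,0.001,0.167],"yaw": 0,"fingers": 0.1},
  {"delta_pos": [0,0.001,0.167],"yaw": 0,"fingers": 0.1},
  {"delta_pos": [0,0.001,0.167],"yaw": 0,"fingers": 0.1},
])

```text
clock: 22.1
eef_pos: [0.4557, -0.0877, 0.0781]
tool_rot: [0.998, 0.057, 0.0, 0.0]
ft_force: [0.5, -0.7, -0.5]
grip_width: 0.0216
grasp_force: 58.9
```

```bash
python3 -c "
from h import *
c=shot('top','t8'); o=bot.get_obs(); P=cloud(c); u,v=proj(c,[[.538,-.0765,.09]])[0].astype(int)
Z=(P[v-12:v+13,u-12:u+13,2]*1000).round().astype(int); print('org',u-12,v-12)
for r in Z: print(*r)
goto(.4556,-.0878,.0777,-83.5)
print(o['ft_force'],o['ft_torque'],o['eef_pos'],o['grip_width'],o['grasp_force'])
s=shot('scene','s8');Q=cloud(s).reshape(-1,3);n=np.hypot(Q[:,0]-.538,Q[:,1]+.0765)
r=Q[(n<.029)&(n>.0205)&(Q[:,2]>.05)&(Q[:,2]<.1)];print('ring z scene',len(r),np.percentile(r[:,2],[5,50,95]))
q=P.reshape(-1,3);n=np.hypot(q[:,0]-.538,q[:,1]+.0765);q=q[(abs(n-.022)<.003)&(abs(q[:,2]-.078)<.008)];print('top z',len(q),np.median(q[:,2]))
"
```

```text
org 354 219
36 35 32 35 38 36 34 31 33 37 37 34 36 34 36 34 31 37 34 32 34 37 38 33 32
37 34 35 34 36 35 35 36 35 33 30 33 33 27 36 33 35 37 32 36 36 29 36 34 32
34 30 30 33 37 36 34 32 36 34 35 36 35 35 37 33 38 34 32 31 38 36 30 36 37
36 35 38 33 28 35 31 34 35 34 36 34 34 39 36 35 35 33 32 36 35 36 28 29 36
37 34 32 30 32 32 34 37 33 40 37 38 36 31 36 33 32 34 35 36 34 33 32 35 36
34 35 36 31 34 37 79 37 38 39 39 36 36 35 37 32 76 72 77 32 32 38 37 35 36
35 34 34 35 34 76 78 74 32 36 38 39 37 37 32 40 77 79 75 77 34 32 32 37 34
35 37 33 35 76 75 77 76 37 41 35 85 111 109 112 110 39 79 79 79 78 33 34 33 37
35 35 34 69 77 79 80 39 67 88 109 107 111 111 111 112 107 108 76 82 76 31 35 36 36
37 31 31 77 81 77 37 63 90 112 111 116 118 116 116 114 113 114 113 79 77 79 32 37 36
33 36 40 78 74 36 55 68 105 111 114 116 116 116 114 115 113 116 114 77 76 78 30 40 32
32 33 37 82 79 36 67 89 106 111 114 116 109 117 115 116 117 120 112 108 76 82 77 33 34
35 34 71 79 78 42 67 96 109 116 113 116 113 115 116 116 117 115 116 109 77 80 79 35 31
35 34 76 81 82 44 64 97 108 113 114 114 116 116 113 115 
[... 563 characters left out ...]
 41 40 39 76 77 82 79 77 41 32 28 30 34
36 35 32 30 28 31 32 79 80 81 79 75 32 35 36 76 78 80 34 31 34 36 33 33 1143
30 36 31 34 34 37 36 33 35 79 78 80 34 33 73 77 77 35 32 34 33 33 37 35 35
34 37 35 36 36 35 31 34 34 37 77 75 78 85 96 79 79 33 33 35 34 30 35 31 30
32 32 36 35 34 33 37 37 32 35 76 79 95 91 93 89 77 33 27 35 33 32 33 33 33
delta [-0.0003  0.0005  0.0011] yaw 0.0002 | mm [-0.1  0.2  0.3] ang -83.49 tilt [ 6.e-04  2.e-04 -1.e+00] t 22.15 rows>= 0.0
[ 0.2308186   0.45049    -0.02430824] [-0.00838074  0.04533453 -0.01184664] [ 0.45567815 -0.08763628  0.07801583] 0.021082098841146993 58.87154459953308
ring z scene 81 [0.0723227  0.07876876 0.09265241]
top z 90 0.07795291836750384
```

```bash
python3 -c "
from workcell import bot
print(bot.job_done())"
```

```text
the job is handed in; nothing more can be done
None
```

The job is handed in at about 22 s. The red- and green-capped jars stand on the two free marks in a row with the white one. The clip is still held squeezed open, with its ring level and centred at the axle's groove; the last reading showed no contact force.

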